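Zero and set the depth dial of a binding punch

ROBOT

A 6-joint arm with a two-finger parallel gripper is mounted at the origin on the work surface. World frame = base frame: x ahead of the robot, y to its left, z up, the work surface at z = 0. Lengths are in m, angles in rad, forces in N, time in s.
With the tool pointing down it reaches from about 0.3 to 0.85 m from the base axis. Payload 4.2 kg.
Tool frame: the origin (TCP) lies on the centre line of the jaws, within the pads' length; the fingertips stand 25 mm ahead of it and the grasp point (between the pads) lies 6 mm ahead of it (bot.tip_reach is the distance from the TCP to the fingertips, in m); z points along the fingers, y is the line along which they close (so a half turn about z gives the same grasp; the last joint's range is limited). The gripper opens to 91 mm and grips with 3 to 60 N. Pads are 32 mm wide; open, the fingers measure 118 mm over their backs; the gripper's body (76 mm by 178 mm) begins 60 mm behind the grasp point.
Start: joints at [-1.321, 0.32, 1.565, -0, 1.257, -0.02], TCP at [0.153, -0.554, 0.239] pointing down, gripper open.
Joint ranges: [-3.11, 3.11], [-0.84, 2.01], [0.21, 2.61], [-1.34, 4.49], [0.05, 2.63], [-2.56, 2.56]. Speed limits (rad/s): [2.57, 2.57, 3.14, 3.14, 3.14, 3.14].

INTERFACE

Orientations are given as a rotation vector (axis times angle).
In Python, from station import bot gives the robot as it stands.
- The arm moves only by the shell command python3 -m pendant 'ROWS' [OPENING] [FORCE]. ROWS is text: rows parted by semicolons, each of 6 numbers parted by spaces: the shift along the tool's x, y, z in mm, then the turn, a rotation vector about the tool's x, y, z in rad. A call has 1 to 8 rows; each row is the pose to reach, as a shift and turn from the pose commanded when the call began, along the tool's axes at that moment; what a row does not reach only later rows make up. A row lasts 1/12 s, in which the tool goes at most 41.7 mm and 7.16 degrees, less where a joint would pass 70% of its speed; a pose out of reach is approached as far as the arm can. A call with a gripper value outside its range is refused whole. OPENING is the opening in per cent of the stroke, from 0 (shut) to 100 (fully open), set as the call begins (- or left out, the last holds). The fingers move at their own pace and stop on an object; FORCE is the grip in N (left out, the last holds). Time passes only in rows, so rows that repeat a pose let the fingers close. It gives the time, the measured TCP pose, the force, the opening and the grip force at its end, in the units of the state.
- bot.observe(): the state, without advancing time (a new reading comes with each control period).
- bot.get_image(name): name is "scene" or "top" or "wrist"; returns the picture (400x640x3 uint8, red, green, blue); there is no depth.
- bot.calibration(name): a dict with "intrinsics" (3x3 intrinsics, pixels), "dist_coeffs" ([k1, k2, p1, p2, k3] as OpenCV has them; the pictures are not rectified), "rvec" (rotation vector, rad) and "tvec" (3), from world to camera coordinates, as OpenCV has them. Camera axes: x right, y down, z forward; pixel columns grow to the right and rows downward; lengths in m; the calibration is good to about 2 mm. A picture is of the moment at which its call begins: read the wrist's pose just before it. calibration takes no time and is no camera call; for the wrist camera it gives the pose at the moment of the call.
- bot.job_done(): hands the job in; it is judged then, once.
Trained networks look in the newest picture that a camera, given by its name, has taken for a name from the list of things; names that differ only in an ending like _2 or _b are one class to them, and where a whole thing is asked for, a point or a joint stands for the part that bears it (a point fixed in the world has none). Each returns a list of dicts, best first, with "score" (0 to 1); they miss things now and then, are a little off and sometimes report something else, mostly with a low value. They report only what shows in the picture. A call takes as long as a camera call.
- bot.regions_of(camera, label): "mask" (400x640 bool, what is visible of it) and "location" ([row, column] in pixels, amid what is visible of it).
- bot.spot_point(camera, label): "location" ([row, column] in pixels: a listed point, or the origin of a listed thing).
The state is a dict: "clock": time; "q": joint angles; "joint_velocities": joint speeds; "effort": joint torques, N m; "tcp_pos": TCP position; "tcp_rot": TCP orientation; "ft_force": force on the tool from outside, world axes, zero at the start; "moment": the same for the moment, N m; "opening": opening from 0.0 (shut) to 1.0 (fully open); "grip_force": force on a finger pad.
Only numpy, scipy, OpenCV 4.12 (cv2) and the standard library are available. Lean on these libraries where they do the work, as an engineer would, in place of code of your own. Each camera call takes 0.05 s, during which the arm holds its last target. There are 200 camera calls.

TASK

The binding punch has lost its depth setting: gently turn its black dial anticlockwise until you feel it bear on its end stop, without forcing the stop, then let it fall back into the stop's click, turn it clockwise exactly four clicks from there and leave it. Then push the blue lever paddle all the way down, let the lever spring back up, and leave everything else on the desk where it is.

Things in the scene. Friction and masses are not known exactly. Their poses are not given: they have to be found in the camera images.
- punch: binding punch, a grey box 260 (x) x 400 (y) x 60 mm, fixed to the desk; origin at the centre of its underside, z up; its front, with the sheet slot, faces -x. Black dial on the left half of its top, lever with a blue paddle on the right half. Small loose things may lie on the rear of its top
- dial_center (a point): point on the dial's upright axis, level with the punch's top face, 60 mm above the desk; fixed to the punch. The dial: a black round ribbed knob 48 mm in diameter, its top 32 mm above this point, on a skirt 72 mm wide and 4.5 mm thick. A red stripe on the knob and a red pointer on the skirt (dial_c0) show its setting. It starts in one of clicks 2 to 5, not told
- zero_tick (a point): middle of the wide red tick on the white ring around the dial, 42 mm from the axis, fixed to the punch: the pointer's place in click 0, the stop's click. Clockwise from it (seen from above) come eight black ticks 20 degrees apart, for clicks 1 to 8. The dial rests only in clicks; the next one takes a torque of up to about 0.3 N m, and past half way it snaps in
- stop_contact (a point): point on the ring 2 degrees anticlockwise of the red tick's middle, fixed to the punch: with the pointer here the dial meets its hidden sprung end stop. The stop (stop_c0) gives way from 0.4 N m on, 5 N m per rad, besides the click's own torque. It is felt at 8 N on it (0.24 N m), forced above 40 N (1.2 N m, 9 degrees on). Let go, the dial falls back into click 0
- paddle (a point): top centre of the blue paddle, 55 mm along the lever x 80 mm across, at the lever's end; moves with the lever; about 160 mm above the desk at rest. The lever's hinge is level along the punch's y, 100 mm above the desk, 180 mm behind the paddle, so the paddle goes down 71 mm almost straight (under 12 mm fore and aft). It takes 6 to 12 N
- lever (a joint): angle of the lever in rad: 0 up at rest (held by a spring), 0.4 all the way down

How it is judged:
On the way, in this order (a step that is already met when the one before it is completed fails the run):
1. the dial bears on its end stop (more than 8 N on the stop) (contact force between dial and stop_c0 above 8 N), for 0.2 s.
2. the dial stands in click 4, four clicks clockwise of the stop's click (x of dial_c0 in the frame of punch between -0.0385 and -0.0305 m and y of dial_c0 in the frame of punch between 0.1428 and 0.1508 m), for 0.3 s.
3. the lever is all the way down with the dial in click 4 (all of step 2 and value of joint lever above 0.36 rad), for 0.1 s.
At the end, for the whole second after the job is handed in: the dial's pointer stands at the fourth black tick clockwise of the red one (within about 4 mm either way, under half a click), the lever is back up (within 0.03 rad) and at rest (all of step 2 and value of joint lever below 0.03 rad and linear speed of lever below 0.02 m/s); the robot touches nothing.
It fails at once if the dial is forced against its stop with more than 40 N (contact force between dial and stop_c0 above 40 N).
It fails at once if a loose thing on the desk or on the punch is shoved more than 30 mm (distance of any of stapler, mug, tape, staples, sharpener, mouse, calculator from where it was at the start of the episode above 0.03 m).
It also fails if it takes over 72 s, if anything falls off the work surface, if the arm or the gripper's body presses on something with over 40 N, if the wrist force passes 120 N, or if a joint passes its speed limit or range.

## Working session

There is one attempt and no reset: what is moved stays moved. The work goes in short steps, Python scripts to look and compute and a shell command to move; the robot and the scene stay as the last step left them, time stands still between calls to the robot, and variables do not carry over. Pictures are saved under pics/ and viewed, at most 10 in all, crops included, and the job is handed in when it is done.

```bash
ls; mkdir -p pics
cat > h.py <<'E'
import numpy as np, cv2
from station import bot
def ray(cam,rc,z,cal=None):
    """pixel [row,col] -> world point on plane z"""
    c=cal or bot.calibration(cam)
    K=np.array(c["intrinsics"]);d=np.array(c["dist_coeffs"])
    R,_=cv2.Rodrigues(np.array(c["rvec"],float));t=np.array(c["tvec"],float).ravel()
    u=cv2.undistortPoints(np.array([[[rc[1],rc[0]]]],float),K,d).ravel()
    o=-R.T@t; v=R.T@np.array([u[0],u[1],1.])
    return o+v*(z-o[2])/v[2]
def save(cam,name):
    im=bot.get_image(cam); cv2.imwrite(f"pics/{name}.png",im[:,:,::-1]); return im
E
python3 - <<'E'
from h import *
np.set_printoptions(precision=4,suppress=True)
for cam in ["top","scene"]:
    save(cam,cam+"0")
    for l,z in [("dial_center",.06),("zero_tick",.06),("stop_contact",.06),("paddle",.16),("punch",0)]:
        for r in bot.spot_point(cam,l)[:2]:
            print(cam,l,round(r["score"],2),np.round(r["location"],1),ray(cam,r["location"],z))
s=bot.observe();print(s["clock"],s["tcp_pos"],s["tcp_rot"],s["ft_force"])
E
```

```text
pics
top dial_center 0.85 [262.8 230.7] [0.508  0.1572 0.06  ]
top zero_tick 0.78 [290.4 216.4] [0.4671 0.1761 0.06  ]
top stop_contact 0.64 [290.6 214.8] [0.4668 0.1784 0.06  ]
top paddle 0.86 [253.1 403.8] [ 0.5264 -0.0809  0.16  ]
top punch 0.58 [223.4 306.6] [0.5753 0.0486 0.    ]
scene dial_center 0.73 [250.8 401.5] [0.5052 0.1544 0.06  ]
scene zero_tick 0.68 [248.  430.5] [0.4628 0.1782 0.06  ]
scene zero_tick 0.57 [249.6 401.4] [0.5036 0.1525 0.06  ]
scene stop_contact 0.88 [250.2 429.7] [0.4672 0.1806 0.06  ]
scene paddle 0.56 [133.1 308.4] [ 0.5181 -0.0908  0.16  ]
scene punch 0.69 [249.1 330.8] [0.5681 0.0454 0.    ]
0.6 [ 0.1533 -0.5542  0.239 ] [3.1129 0.4225 0.    ] [ 0.905  -0.3549 -0.0961]
```

View pics/top0.png

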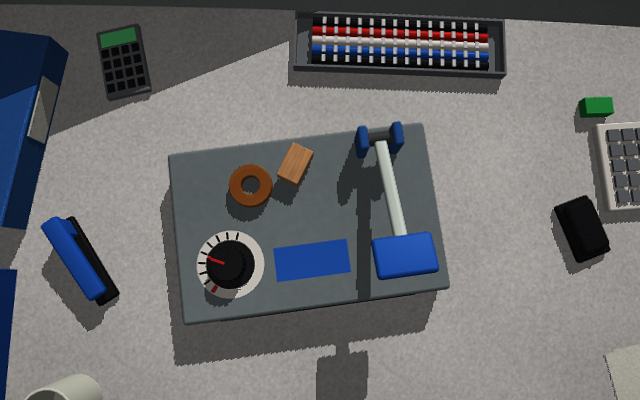

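View pics/scene0.png

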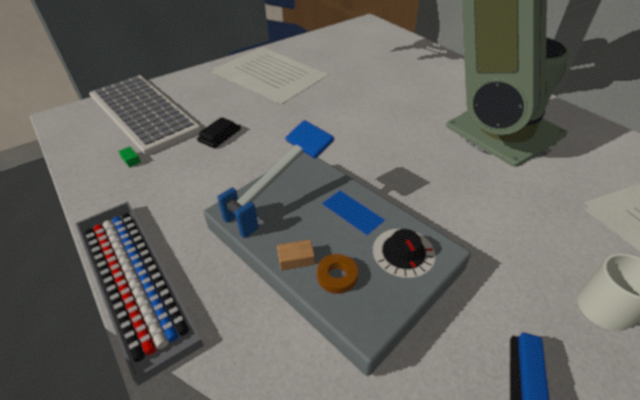

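```bash
cat >> h.py <<'E'
from scipy.spatial.transform import Rotation as Ro
def plan(target,yaw=None):
    """tool-frame shift in mm (and turn about tool z to reach tool-x yaw) from the measured pose, tool down"""
    s=bot.observe(); R=Ro.from_rotvec(s["tcp_rot"]); p=np.array(s["tcp_pos"])
    d=R.inv().apply(np.array(target)-p)*1000
    m=R.as_matrix(); psi=np.arctan2(m[1,0],m[0,0])
    out=np.zeros(3)
    if yaw is not None:
        T=Ro.from_matrix(np.array([[np.cos(yaw),np.sin(yaw),0],[np.sin(yaw),-np.cos(yaw),0],[0,0,-1]]))
        out=(R.inv()*T).as_rotvec()
    print("t",s["clock"],"p",np.round(p,4),"yaw",round(psi,3),"q",np.round(s["q"],2),"shift",np.round(d,1),"turn",np.round(out,3))
E
python3 - <<'E'
from h import *
P=np.array([ray("top",(r,c),.06)[:2] for c,r in [(169,155),(422,123),(449,288),(184,323)]])
print(np.round(P,3),P.mean(0))
for a,b in [(1,0),(2,3),(3,0),(2,1)]: d=P[b]-P[a];print(np.linalg.norm(d),np.degrees(np.arctan2(d[1],d[0])))
plan((.45,.155,.30))
E
```

```text
[[ 0.668  0.261]
 [ 0.732 -0.127]
 [ 0.48  -0.167]
 [ 0.419  0.221]] [0.57457514 0.04686313]
0.39270946528010875 99.297480445558
0.39277584758045686 98.9610583475899
0.2526064079872649 9.098386157795288
0.254912434092782 9.113585993572915
t 0.6 p [ 0.1533 -0.5542  0.239 ] yaw 0.27 q [-1.32  0.32  1.56 -0.    1.26 -0.02] shift [ 475.1 -604.4  -61.1] turn [0. 0. 0.]
```

```bash
python3 -m pendant '30 -30 -30 0 0 0; 55 -65 -50 0 0 0; 80 -95 -60 0 0 0; 105 -125 -60 0 0 0; 130 -160 -60 0 0 0; 155 -192 -60 0 0 0; 180 -224 -60 0 0 0; 205 -256 -60 0 0 0' && python3 -m pendant '25 -32 0 0 0 0; 50 -64 0 0 0 0; 75 -96 0 0 0 0; 100 -128 0 0 0 0; 125 -160 0 0 0 0; 150 -192 0 0 0 0; 175 -224 0 0 0 0; 200 -256 0 0 0 0' && python3 -m pendant '25 -32 0 0 0 0; 50 -64 0 0 0 0; 70 -92 0 0 0 0; 70 -92 0 0 0 0; 70 -92 0 0 0 0;70 -92 0 0 0 0'
python3 - <<'E'
from h import *
s=bot.observe(); print(s["ft_force"],s["moment"])
save("wrist","w0")
for l,z in [("dial_center",.06),("zero_tick",.06),("stop_contact",.06)]:
    for r in bot.spot_point("wrist",l)[:2]: print(l,r["score"],r["location"],ray("wrist",r["location"],z))
plan((.508,.157,.20))
E
```

```text
clock: 1.27
tcp_pos: [0.2792, -0.2595, 0.2993]
tcp_rot: [3.112, 0.421, 0.001]
ft_force: [0.6, 0.4, -0.3]
opening: 1.002
grip_force: 0.0
clock: 1.93
tcp_pos: [0.4038, 0.0409, 0.2993]
tcp_rot: [3.113, 0.423, 0.002]
ft_force: [0.9, -1.4, -1.3]
opening: 0.997
grip_force: 0.0
clock: 2.43
tcp_pos: [0.4461, 0.1456, 0.2987]
tcp_rot: [3.112, 0.423, -0.001]
ft_force: [-0.6, 0.1, -0.3]
opening: 1.001
grip_force: 0.0
[-0.58569311  0.07524825 -0.2631014 ] [-0.01883439  0.0101296  -0.00723807]
dial_center 0.88 [129.0, 320.3] [0.50659655 0.15733654 0.06      ]
zero_tick 0.58 [153.9, 298.3] [0.46717596 0.17722234 0.06      ]
stop_contact 0.92 [151.6, 297.7] [0.47008296 0.17884196 0.06      ]
t 2.6333 p [0.4463 0.1449 0.2992] yaw 0.268 q [ 0.29  0.12  1.68 -0.    1.34  1.59] shift [62.7  4.6 99.3] turn [0. 0. 0.]
```

View pics/w0.png

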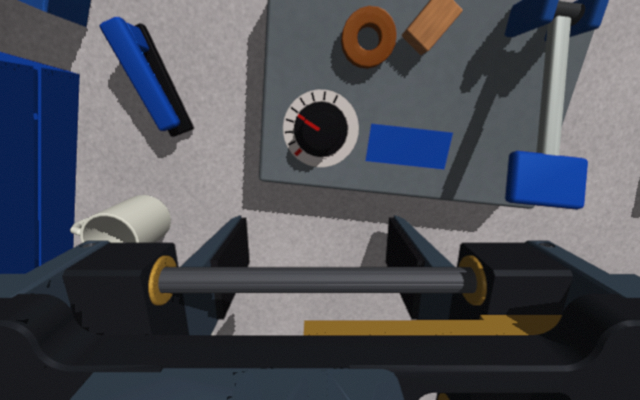

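```bash
cat >> h.py <<'E'
def red(cam,C,name):
    """angles (deg, world) of the red blobs around the dial"""
    im=save(cam,name).astype(int); r,g,b=im[...,0],im[...,1],im[...,2]
    m=((r>90)&(r>2.2*g)&(r>2.2*b)).astype(np.uint8); cal=bot.calibration(cam)
    n,L,S,cen=cv2.connectedComponentsWithStats(m,connectivity=8)
    for i in range(1,n):
        if S[i,4]<3: continue
        rr,cc=np.nonzero(L==i); out=[]
        if np.hypot(*(ray(cam,(rr.mean(),cc.mean()),.07,cal)[:2]-C))>.07: continue
        for z in (.06,.065,.092):
            P=np.array([ray(cam,(a,c),z,cal)[:2] for a,c in zip(rr,cc)])-C
            rad=np.hypot(*P.T); M=P.mean(0)
            vx,vy,_,_=cv2.fitLine(P.astype(np.float32),cv2.DIST_L2,0,.01,.01).ravel()
            out.append((z,round(rad.min(),3),round(rad.max(),3),"ang",round(np.degrees(np.arctan2(M[1],M[0])),1),"line",round(np.degrees(np.arctan2(vy,vx))%180,1)))
        print(S[i,4],np.round(cen[i],1),*out,sep="\n   ")
E
python3 - <<'E'
from h import *
red("wrist",np.array([.507,.157]),"w1"); red("top",np.array([.507,.157]),"t1")
E
```

```text
89
   [308.  122.7]
   (0.06, np.float64(0.004), np.float64(0.035), 'ang', np.float64(79.5), 'line', np.float32(70.7))
   (0.065, np.float64(0.004), np.float64(0.035), 'ang', np.float64(78.9), 'line', np.float32(70.7))
   (0.092, np.float64(0.004), np.float64(0.034), 'ang', np.float64(75.6), 'line', np.float32(70.7))
49
   [215.7 260. ]
   (0.06, np.float64(0.01), np.float64(0.037), 'ang', np.float64(79.1), 'line', np.float32(70.6))
   (0.065, np.float64(0.009), np.float64(0.036), 'ang', np.float64(78.6), 'line', np.float32(70.6))
   (0.092, np.float64(0.004), np.float64(0.029), 'ang', np.float64(75.2), 'line', np.float32(70.6))
```

```bash
python3 - <<'E'
from h import *
plan((.5065,.157,.094))
E
python3 -m pendant '20 2 30 0 0 0; 40 4 60 0 0 0; 61 5 90 0 0 0; 61 5 120 0 0 0; 61 5 145 0 0 0; 61 5 165 0 0 0; 61 5 165 0 0 0; 61 5 165 0 0 0' 75
python3 - <<'E'
from h import *
plan((.5065,.157,.094))
for l in ("dial_center",):
    bot.get_image("wrist")
    for r in bot.spot_point("wrist",l)[:2]: print(l,r["score"],r["location"],ray("wrist",r["location"],.06))
red("wrist",np.array([.5065,.157]),"w2")
E
```

```text
t 2.7333 p [0.4464 0.1451 0.2992] yaw 0.268 q [ 0.29  0.12  1.68 -0.    1.34  1.59] shift [ 61.    4.4 205.3] turn [0. 0. 0.]
clock: 3.4
tcp_pos: [0.5064, 0.1569, 0.1336]
tcp_rot: [3.113, 0.421, -0.003]
ft_force: [0.6, 0.3, 1.2]
opening: 0.748
grip_force: 0.0
t 3.4 p [0.5064 0.1569 0.1336] yaw 0.269 q [ 0.28  0.34  1.82 -0.    0.98  1.58] shift [ 0.2 -0.  39.6] turn [0. 0. 0.]
dial_center 0.67 [248.5, 279.7] [0.47044489 0.18082669 0.06      ]
70
   [285.1 200.6]
   (0.06, np.float64(0.025), np.float64(0.036), 'ang', np.float64(76.8), 'line', np.float32(73.4))
   (0.065, np.float64(0.025), np.float64(0.036), 'ang', np.float64(73.8), 'line', np.float32(73.4))
   (0.092, np.float64(0.029), np.float64(0.038), 'ang', np.float64(58.8), 'line', np.float32(73.4))
181
   [301.  223.8]
   (0.06, np.float64(0.01), np.float64(0.025), 'ang', np.float64(127.3), 'line', np.float32(73.4))
   (0.065, np.float64(0.008), np.float64(0.024), 'ang', np.float64(120.4), 'line', np.float32(73.4))
   (0.092, np.float64(0.004), np.float64(0.024), 'ang', np.float64(75.4), 'line', np.float32(73.4))
30
   [281.1 250.1]
   (0.06, np.float64(0.039), np.float64(0.048), 'ang', np.float64(148.9), 'line', np.float32(142.0))
   (0.065, np.float64(0.037), np.float64(0.046), 'ang', np.float64(147.0), 'line', np.float32(142.0))
   (0.092, np.float64(0.026), np.float64(0.034), 'ang', np.float64(132.3), 'line', np.float32(142.0))
```

```bash
python3 -m pendant '0 0 15 0 0 0; 0 0 28 0 0 0; 0 0 39 0 0 0; 0 0 39 0 0 0; 0 0 39 0 0 0' && python3 -m pendant '0 0 0 0 0 0; 0 0 0 0 0 0; 0 0 0 0 0 0; 0 0 0 0 0 0;0 0 0 0 0 0; 0 0 0 0 0 0;0 0 0 0 0 0; 0 0 0 0 0 0' 30 50
python3 - <<'E'
from h import *
s=bot.observe(); print(s["ft_force"],s["moment"],s["opening"])
plan((.5065,.157,.094))
E
```

```text
clock: 3.97
tcp_pos: [0.5072, 0.1576, 0.096]
tcp_rot: [-3.113, -0.422, -0.002]
ft_force: [0.5, 0.4, -0.3]
opening: 0.753
grip_force: 0.0
clock: 4.63
tcp_pos: [0.5072, 0.1578, 0.0957]
tcp_rot: [-3.113, -0.422, -0.002]
ft_force: [-0.5, 0.6, 5.4]
opening: 0.515
grip_force: 50.0
[-0.45552261  0.57892932  5.3972448 ] [0.17052421 0.11490537 0.00773379] 0.5151939678394932
t 4.6333 p [0.5072 0.1578 0.0957] yaw 0.27 q [0.28 0.39 1.87 0.   0.89 1.58] shift [-0.8  0.6  1.7] turn [0. 0. 0.]
```

```bash
cat > st.py <<'E'
from h import *
s=bot.observe(); print("F",np.round(s["ft_force"],1),"M",np.round(s["moment"],2)); plan((.5065,.157,.094))
E
python3 -m pendant '0 0 0 0 0 -0.1; 0 0 0 0 0 -0.2; 0 0 0 0 0 -0.3; 0 0 0 0 0 -0.4; 0 0 0 0 0 -0.5; 0 0 0 0 0 -0.6; 0 0 0 0 0 -0.7; 0 0 0 0 0 -0.7' && python3 st.py
python3 -m pendant '0 0 0 0 0 -0.1; 0 0 0 0 0 -0.2; 0 0 0 0 0 -0.3; 0 0 0 0 0 -0.4; 0 0 0 0 0 -0.5; 0 0 0 0 0 -0.5; 0 0 0 0 0 -0.5' && python3 st.py
python3 - <<'E'
from h import *
red("wrist",np.array([.5065,.157]),"w3")
E
```

```text
clock: 5.3
tcp_pos: [0.5064, 0.1589, 0.0957]
tcp_rot: [-2.776, -1.466, -0.002]
ft_force: [-2.5, 5.4, 7.0]
opening: 0.514
grip_force: 50.0
F [-2.5  5.4  7. ] M [0.92 0.51 0.11]
t 5.3 p [0.5064 0.1589 0.0957] yaw 0.972 q [0.28 0.39 1.87 0.   0.89 0.88] shift [-1.5  1.1  1.7] turn [0. 0. 0.]
clock: 5.88
tcp_pos: [0.5055, 0.1592, 0.0957]
tcp_rot: [-2.329, -2.103, -0.001]
ft_force: [-5.5, 6.0, 7.6]
opening: 0.514
grip_force: 50.0
F [-5.5  6.   7.6] M [0.99 0.87 0.14]
t 5.8833 p [0.5055 0.1592 0.0957] yaw 1.469 q [0.28 0.39 1.87 0.   0.89 0.38] shift [-2.1  1.2  1.7] turn [0. 0. 0.]
112
   [259.8 212.5]
   (0.06, np.float64(0.038), np.float64(0.049), 'ang', np.float64(148.8), 'line', np.float32(148.0))
   (0.065, np.float64(0.038), np.float64(0.048), 'ang', np.float64(146.1), 'line', np.float32(148.0))
   (0.092, np.float64(0.04), np.float64(0.048), 'ang', np.float64(131.5), 'line', np.float32(148.0))
47
   [279.5 217. ]
   (0.06, np.float64(0.025), np.float64(0.036), 'ang', np.float64(143.6), 'line', np.float32(136.4))
   (0.065, np.float64(0.026), np.float64(0.036), 'ang', np.float64(139.9), 'line', np.float32(136.4))
   (0.092, np.float64(0.031), np.float64(0.039), 'ang', np.float64(122.4), 'line', np.float32(136.4))
193
   [297.7 248.1]
   (0.06, np.float64(0.012), np.float64(0.025), 'ang', np.float64(-156.6), 'line', np.float32(142.1))
   (0.065, np.float64(0.01), np.float64(0.024), 'ang', np.float64(-164.4), 'line', np.float32(142.1))
   (0.092, np.float64(0.005), np.float64(0.024), 'ang', np.float64(139.5), 'line', np.float32(142.1))
```

```bash
python3 -m pendant '0 0 0 0 0 -0.06; 0 0 0 0 0 -0.12; 0 0 0 0 0 -0.18; 0 0 0 0 0 -0.18; 0 0 0 0 0 -0.18' && python3 st.py
python3 -m pendant '0 0 0 0 0 -0.02; 0 0 0 0 0 -0.04; 0 0 0 0 0 -0.04; 0 0 0 0 0 -0.04' && python3 st.py
python3 -m pendant '0 0 0 0 0 -0.02; 0 0 0 0 0 -0.03; 0 0 0 0 0 -0.03; 0 0 0 0 0 -0.03' && python3 st.py
```

```text
clock: 6.35
tcp_pos: [0.5052, 0.1592, 0.0957]
tcp_rot: [-2.132, -2.301, -0.001]
ft_force: [-6.0, 7.6, 10.2]
opening: 0.516
grip_force: 50.0
F [-6.   7.6 10.2] M [ 1.23  1.07 -0.39]
t 6.35 p [0.5052 0.1592 0.0957] yaw 1.647 q [0.28 0.39 1.87 0.01 0.89 0.2 ] shift [-2.3  1.2  1.7] turn [0. 0. 0.]
clock: 6.68
tcp_pos: [0.5051, 0.1593, 0.0957]
tcp_rot: [-2.087, -2.341, -0.001]
ft_force: [-5.6, 6.0, 8.9]
opening: 0.515
grip_force: 50.0
F [-5.6  6.   8.9] M [ 1.03  0.95 -0.9 ]
t 6.6833 p [0.5051 0.1593 0.0957] yaw 1.685 q [0.28 0.38 1.87 0.01 0.89 0.16] shift [-2.5  1.2  1.7] turn [0. 0. 0.]
clock: 7.02
tcp_pos: [0.505, 0.1593, 0.0957]
tcp_rot: [-2.052, -2.372, -0.001]
ft_force: [-6.8, 6.2, 8.9]
opening: 0.519
grip_force: 50.0
F [-6.8  6.2  8.9] M [ 1.06  0.97 -0.86]
t 7.0167 p [0.505  0.1593 0.0957] yaw 1.715 q [0.28 0.38 1.87 0.01 0.89 0.13] shift [-2.5  1.2  1.7] turn [0. 0. 0.]
```

```bash
python3 -m pendant '0 0 0 0 0 0.03; 0 0 0 0 0 0.06; 0 0 0 0 0 0.08; 0 0 0 0 0 0.08; 0 0 0 0 0 0.08' && python3 st.py
python3 -m pendant '0 0 0 0 0 0; 0 0 0 0 0 0; 0 0 0 0 0 0; 0 0 0 0 0 0' 75 && python3 st.py
python3 - <<'E'
from h import *
red("wrist",np.array([.5055,.1585]),"w4")
E
```

```text
clock: 7.43
tcp_pos: [0.5052, 0.1592, 0.0957]
tcp_rot: [-2.143, -2.291, -0.001]
ft_force: [-6.6, 6.1, 9.1]
opening: 0.511
grip_force: 50.0
F [-6.6  6.1  9.1] M [ 1.23  0.98 -0.08]
t 7.4333 p [0.5052 0.1592 0.0957] yaw 1.637 q [0.28 0.38 1.87 0.01 0.89 0.21] shift [-2.3  1.1  1.7] turn [0. 0. 0.]
clock: 7.77
tcp_pos: [0.5067, 0.1572, 0.0946]
tcp_rot: [2.143, 2.297, -0.001]
ft_force: [-0.4, 0.2, -0.2]
opening: 0.741
grip_force: 0.0
F [-0.4  0.2 -0.2] M [-0.01 -0.11  0.01]
t 7.7667 p [0.5067 0.1572 0.0946] yaw 1.64 q [ 0.28  0.39  1.87 -0.    0.89  0.21] shift [-0.2 -0.2  0.6] turn [0. 0. 0.]
118
   [262.  200.9]
   (0.06, np.float64(0.037), np.float64(0.047), 'ang', np.float64(149.8), 'line', np.float32(150.5))
   (0.065, np.float64(0.037), np.float64(0.047), 'ang', np.float64(147.2), 'line', np.float32(150.5))
   (0.092, np.float64(0.039), np.float64(0.048), 'ang', np.float64(134.0), 'line', np.float32(150.5))
73
   [276.2 214.1]
   (0.06, np.float64(0.024), np.float64(0.034), 'ang', np.float64(155.0), 'line', np.float32(151.0))
   (0.065, np.float64(0.024), np.float64(0.035), 'ang', np.float64(151.2), 'line', np.float32(151.0))
   (0.092, np.float64(0.029), np.float64(0.037), 'ang', np.float64(132.7), 'line', np.float32(151.0))
206
   [295.1 245.4]
   (0.06, np.float64(0.013), np.float64(0.024), 'ang', np.float64(-142.1), 'line', np.float32(151.3))
   (0.065, np.float64(0.01), np.float64(0.023), 'ang', np.float64(-149.3), 'line', np.float32(151.3))
   (0.092, np.float64(0.003), np.float64(0.022), 'ang', np.float64(151.5), 'line', np.float32(151.3))
```

View pics/w4.png

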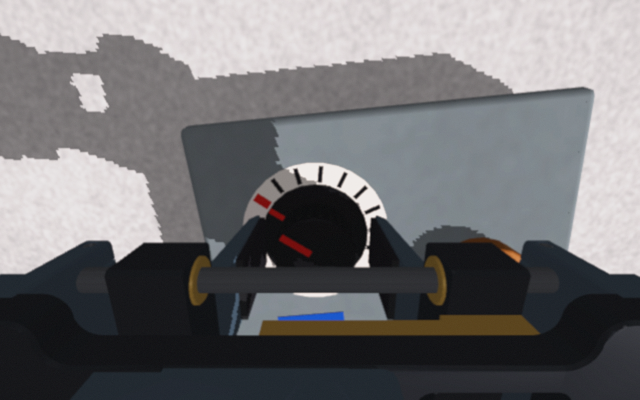

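```bash
python3 -m pendant '1.6 -1.2 0 0 0 0; 1.6 -1.2 0 0 0 0; 1.6 -1.2 0 0 0 0; 1.6 -1.2 0 0 0 0; 1.6 -1.2 0 0 0 0;1.6 -1.2 0 0 0 0;1.6 -1.2 0 0 0 0; 1.6 -1.2 0 0 0 0' 30 50 && python3 st.py
python3 -m pendant '0 0 0 0 0 0.1; 0 0 0 0 0 0.2; 0 0 0 0 0 0.3; 0 0 0 0 0 0.4; 0 0 0 0 0 0.5; 0 0 0 0 0 0.6; 0 0 0 0 0 0.7; 0 0 0 0 0 0.7' && python3 st.py
python3 -m pendant '0 0 0 0 0 0.1; 0 0 0 0 0 0.2; 0 0 0 0 0 0.3; 0 0 0 0 0 0.4; 0 0 0 0 0 0.5; 0 0 0 0 0 0.6; 0 0 0 0 0 0.7; 0 0 0 0 0 0.7' && python3 st.py
python3 - <<'E'
from h import *
red("wrist",np.array([.5055,.1585]),"w5")
E
```

```text
clock: 8.48
tcp_pos: [0.505, 0.1589, 0.0948]
tcp_rot: [-2.144, -2.295, 0.001]
ft_force: [-1.3, -1.0, 0.9]
opening: 0.514
grip_force: 50.0
F [-1.3 -1.   0.9] M [-0.14  0.26 -0.65]
t 8.4833 p [0.505  0.1589 0.0948] yaw 1.639 q [0.28 0.39 1.87 0.   0.89 0.21] shift [-1.9  1.3  0.8] turn [0. 0. 0.]
clock: 9.15
tcp_pos: [0.506, 0.1586, 0.0949]
tcp_rot: [2.801, 1.421, 0.001]
ft_force: [0.8, -2.1, -0.7]
opening: 0.518
grip_force: 50.0
F [ 0.8 -2.1 -0.7] M [-0.36 -0.18 -0.15]
t 9.15 p [0.506  0.1586 0.0949] yaw 0.939 q [ 0.28  0.39  1.87 -0.    0.89  0.92] shift [-1.   1.3  0.9] turn [0. 0. 0.]
clock: 9.82
tcp_pos: [0.5066, 0.1578, 0.0949]
tcp_rot: [3.116, 0.377, 0.004]
ft_force: [1.8, -6.1, -3.0]
opening: 0.518
grip_force: 50.0
F [ 1.8 -6.1 -3. ] M [-0.88 -0.42 -0.27]
t 9.8167 p [0.5066 0.1578 0.0949] yaw 0.241 q [ 0.28  0.39  1.87 -0.    0.88  1.61] shift [-0.3  0.8  0.9] turn [0. 0. 0.]
86
   [279.9 216.4]
   (0.06, np.float64(0.023), np.float64(0.035), 'ang', np.float64(72.2), 'line', np.float32(70.0))
   (0.065, np.float64(0.024), np.float64(0.035), 'ang', np.float64(68.4), 'line', np.float32(70.0))
   (0.092, np.float64(0.029), np.float64(0.038), 'ang', np.float64(50.7), 'line', np.float32(70.0))
268
   [298.4 248. ]
   (0.06, np.float64(0.011), np.float64(0.024), 'ang', np.float64(137.7), 'line', np.float32(71.3))
   (0.065, np.float64(0.009), np.float64(0.023), 'ang', np.float64(129.6), 'line', np.float32(71.3))
   (0.092, np.float64(0.003), np.float64(0.023), 'ang', np.float64(67.0), 'line', np.float32(71.3))
```

```bash
python3 -m pendant '0 0 0 0 0 0; 0 0 0 0 0 0; 0 0 0 0 0 0; 0 0 0 0 0 0' 75 && python3 -m pendant '0 0 -15 0 0 0; 0 0 -40 0 0 0; 0 0 -70 0 0 0; 0 0 -110 0 0 0; 0 0 -150 0 0 0; 0 0 -150 0 0 0; 0 0 -150 0 0 0'
python3 - <<'E'
from h import *
im=save("top","t5"); cv2.imwrite("pics/t5c.png",cv2.resize(im[200:330,130:330,::-1],None,fx=4,fy=4,interpolation=cv2.INTER_CUBIC))
red("wrist",np.array([.5055,.1585]),"w6")
for c in ("top","wrist"):
    bot.get_image(c)
    for r in bot.spot_point(c,"paddle")[:1]: print(c,r["score"],r["location"],ray(c,r["location"],.16))
plan((.5264,-.083,.21))
E
```

```text
clock: 10.2
tcp_pos: [0.5054, 0.1593, 0.095]
tcp_rot: [-3.119, -0.378, -0.0]
ft_force: [-0.4, 0.1, 1.1]
opening: 0.748
grip_force: 0.0
clock: 10.78
tcp_pos: [0.5065, 0.1596, 0.2476]
tcp_rot: [-3.118, -0.377, -0.01]
ft_force: [-0.1, -0.6, -0.6]
opening: 0.751
grip_force: 0.0
32
   [297.6 170.8]
   (0.06, np.float64(0.023), np.float64(0.034), 'ang', np.float64(71.2), 'line', np.float32(68.3))
   (0.065, np.float64(0.023), np.float64(0.034), 'ang', np.float64(69.2), 'line', np.float32(68.3))
   (0.092, np.float64(0.026), np.float64(0.035), 'ang', np.float64(58.9), 'line', np.float32(68.3))
85
   [308.9 184.1]
   (0.06, np.float64(0.005), np.float64(0.021), 'ang', np.float64(108.6), 'line', np.float32(69.3))
   (0.065, np.float64(0.003), np.float64(0.021), 'ang', np.float64(102.0), 'line', np.float32(69.3))
   (0.092, np.float64(0.002), np.float64(0.022), 'ang', np.float64(68.3), 'line', np.float32(69.3))
19
   [294.7 208.1]
   (0.06, np.float64(0.038), np.float64(0.046), 'ang', np.float64(151.4), 'line', np.float32(149.3))
   (0.065, np.float64(0.037), np.float64(0.045), 'ang', np.float64(150.2), 'line', np.float32(149.3))
   (0.092, np.float64(0.029), np.float64(0.037), 'ang', np.float64(142.0), 'line', np.float32(149.3))
top 0.83 [250.4, 404.6] [ 0.52982232 -0.08190549  0.16      ]
wrist 0.83 [251.9, 586.1] [ 0.52510806 -0.083481    0.16      ]
t 11.0833 p [0.5047 0.1588 0.2433] yaw 0.24 q [ 0.28  0.25  1.66 -0.    1.24  1.61] shift [-36.3 240.1  33.5] turn [0. 0. 0.]
```

View pics/w6.png

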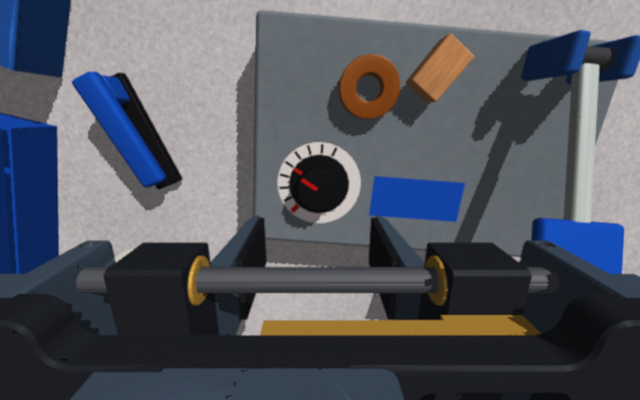

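```bash
python3 -m pendant '-5 30 0 0 0 0; -10 64 0 0 0 0; -16 100 0 0 0 0; -22 136 5 0 0 0; -28 172 10 0 0 0; -34 208 20 0 0 0; -38 240 33 0 0 0; -38 240 33 0 0 0' 0 20 && python3 -m pendant '0 0 0 0 0 0; 0 0 0 0 0 0; 0 0 0 0 0 0'
python3 - <<'E'
from h import *
plan((.524,-.083,.114)); print(bot.observe()["opening"])
E
```

```text
clock: 11.75
tcp_pos: [0.5243, -0.0879, 0.2087]
tcp_rot: [3.119, 0.368, -0.009]
ft_force: [-1.2, 0.1, -0.2]
opening: 0.196
grip_force: 0.0
clock: 12.0
tcp_pos: [0.5256, -0.0821, 0.212]
tcp_rot: [-3.118, -0.378, -0.0]
ft_force: [-0.0, -0.1, -0.1]
opening: 0.008
grip_force: 0.0
t 12.0 p [ 0.5256 -0.0821  0.212 ] yaw 0.241 q [-0.18  0.27  1.71  0.    1.17  1.15] shift [-1.7  0.5 98. ] turn [0. 0. 0.]
0.007757302149922974
```

```bash
python3 -m pendant '-2 0 15 0 0 0; -2 0 25 0 0 0; -2 0 35 0 0 0; -2 0 47 0 0 0; -2 0 60 0 0 0; -2 0 72 0 0 0; -2 0 84 0 0 0; -2 0 84 0 0 0' && python3 -m pendant '0 0 5 0 0 0; 0 0 10 0 0 0; 0 0 13 0 0 0; 0 0 13 0 0 0; 0 0 13 0 0 0' && python3 -m pendant '0 0 2 0 0 0; 0 0 3 0 0 0;0 0 3 0 0 0; 0 0 3 0 0 0'
```

```text
clock: 12.67
tcp_pos: [0.5214, -0.0831, 0.1268]
tcp_rot: [3.119, 0.379, -0.008]
ft_force: [-6.2, -2.4, 10.7]
opening: 0.006
grip_force: 5.5
clock: 13.08
tcp_pos: [0.5217, -0.0831, 0.1171]
tcp_rot: [3.118, 0.379, -0.005]
ft_force: [-10.3, -0.9, 19.7]
opening: 0.007
grip_force: 9.8
clock: 13.42
tcp_pos: [0.5217, -0.0831, 0.1167]
tcp_rot: [3.118, 0.379, -0.003]
ft_force: [-15.2, -0.4, 36.5]
opening: 0.004
grip_force: 18.6
```

```bash
python3 -m pendant '0 0 -10 0 0 0; 0 0 -25 0 0 0; 0 0 -40 0 0 0; 0 0 -55 0 0 0; 0 0 -70 0 0 0; 0 0 -85 0 0 0; 0 0 -110 0 0 0; 0 0 -140 0 0 0' && python3 -m pendant '-30 0 -20 0 0 0; -60 0 -40 0 0 0; -90 0 -40 0 0 0; -120 0 -40 0 0 0; -120 0 -40 0 0 0; -120 0 -40 0 0 0; -120 0 -40 0 0 0'
python3 - <<'E'
from h import *
save("top","t7")
red("top",np.array([.5055,.1585]),"t8")
r=bot.spot_point("top","paddle")[0]; print(r["score"],r["location"]); print(bot.observe()["ft_force"])
E
```

```text
clock: 14.08
tcp_pos: [0.5226, -0.0824, 0.2515]
tcp_rot: [-3.118, -0.378, 0.005]
ft_force: [0.3, 0.0, -0.3]
opening: 0.005
grip_force: 0.0
clock: 14.67
tcp_pos: [0.4076, -0.1116, 0.292]
tcp_rot: [3.119, 0.377, 0.002]
ft_force: [0.3, 0.6, -0.4]
opening: 0.001
grip_force: 0.0
51
   [215.9 259.4]
   (0.06, np.float64(0.009), np.float64(0.036), 'ang', np.float64(71.8), 'line', np.float32(65.9))
   (0.065, np.float64(0.008), np.float64(0.035), 'ang', np.float64(71.0), 'line', np.float32(65.9))
   (0.092, np.float64(0.004), np.float64(0.029), 'ang', np.float64(64.7), 'line', np.float32(65.9))
0.86 [251.3, 405.2]
[ 0.74347312  0.91240461 -1.09085886]
```

View pics/t7.png

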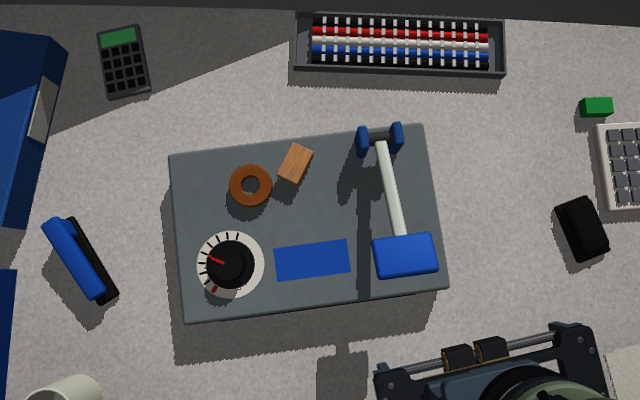

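The picture shows the lever back up (paddle at row 251, col 405), the dial pointer at (207,257) in click 4, and nothing else moved.

```bash
python3 -c "
from station import bot
print(bot.job_done())"
```

```text
the job is handed in; nothing more can be done
None
```

The job is handed in: I turned the dial anticlockwise onto its end stop (about 0.9 N m measured, so not forced), let it fall back into click 0, then set it to click 4; I pushed the paddle down until it bottomed out, the lever sprang back up, and nothing else in the picture had moved. The hand-in returned no verdict.

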